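# Slide the clean instrument case down the tipping handover tray

### The arm

A 6-joint arm with a two-finger parallel gripper is mounted at the origin on the work surface. World frame = base frame: x ahead of the robot, y to its left, z up, the work surface at z = 0. Lengths are in mm, angles in rad, forces in N, time in s.
With the tool pointing down it reaches from about 425 to 1125 mm from the base axis. Payload 14.9 kg.
Tool frame: the origin (TCP) lies on the centre line of the jaws, within the pads' length; the fingertips stand ctrl.tips_ahead ahead of it and the grasp point (between the pads) lies 3 mm ahead of it (ctrl.tips_ahead is the distance from the TCP to the fingertips, in mm); z points along the fingers, x is the direction in which the jaws open and shut, and the axes are right-handed (so a half turn about z gives the same grasp; the last joint's range is limited). The gripper opens to 91 mm and grips with 3 to 60 N. Pads are 32 mm wide; open, the fingers measure 118 mm over their backs; the gripper's body (76 mm by 178 mm) begins 60 mm behind the grasp point.
Start: joints at [1.113, 0.379, 1.734, -0, 1.028, -0.033], TCP at [288.506, 637.795, 235.932] pointing down, gripper open.
Joint ranges: [-2.77, 2.77], [-0.74, 2.19], [0, 2.66], [-1.06, 4.2], [0.31, 2.87], [-3.08, 3.08]. Speed limits (rad/s): [1.89, 1.89, 2.39, 3.14, 3.14, 3.14].

### API

Orientations are given as a unit quaternion [w, x, y, z].
In Python, from rig import ctrl gives the robot as it stands.
- The arm moves only by the shell command python3 -m creep 'ROWS' [FORCE]. ROWS is text: rows parted by semicolons, each of 5 numbers parted by spaces: the opening, from 0 (shut) to 1 (fully open), then the shift along the world's x, y, z in m, then the turn about the world's z in degrees. A call has 1 to 12 rows; each row shifts and turns the commanded pose from where the row before left it; what a row does not reach is not made up. A row lasts 1/8 s, in which the tool goes at most 62.5 mm and 10.7 degrees, less where a joint would pass 70% of its speed; a pose out of reach is approached as far as the arm can. A call with a gripper value outside its range is refused whole. The fingers move at their own pace and stop on an object; FORCE is the grip in N (left out, the last holds). Time passes only in rows, so rows that do not move let the fingers close. It gives the time, the measured TCP pose, the force and the opening at its end, in the units of the state.
- ctrl.get_obs(): the state, without advancing time (a new reading comes with each control period).
- ctrl.capture(name): name is "scene" or "top"; returns (picture, depth): 480x640x3 uint8, red, green, blue; 480x640 float32, mm along the optical axis (not along the pixel's ray), 0 where there is no reading.
- ctrl.camera_params(name): a dict with "mtx" (3x3 intrinsics, pixels), "k1" (the pictures are not rectified: a ray, as slopes to the right and down, at radius r is drawn at 1 + k1 r^2 times it, then the intrinsics apply), "extrinsics" (4x4, takes a point from world to camera coordinates). Camera axes: x right, y down, z forward; pixel columns grow to the right and rows downward; lengths in mm; the calibration is good to about 2 mm. A picture is of the moment at which its call begins. camera_params takes no time and is no camera call.
- ctrl.job_done(): hands the job in, once; it reports no verdict.
The state is a dict: "t": time; "joint_positions": joint angles; "dq": joint speeds; "tau": joint torques, N m; "position": TCP position; "ee_rot": TCP orientation; "contact_force": force on the tool from outside, world axes, zero at the start; "torque": the same for the moment, N m; "gripper_width": opening from 0.0 (shut) to 1.0 (fully open).
Only numpy, scipy, OpenCV 4.12 (cv2) and the standard library are available. Lean on these libraries where they do the work, as an engineer would, in place of code of your own. Each camera call takes 0.05 s, during which the arm holds its last target. There are 200 camera calls.

### The job

The blue instrument case is clean and must not be touched: push the red paddle so that the tray tilts slowly, only until the case starts to slide, then hold the tray still at that angle so that the case glides gently along it and comes to rest against the green end stop. Only then ease the tray back down to level, following it rather than letting it snap back, and take the robot clear. Leave the other things on the desk alone.

Things in the scene. Friction and masses are not known exactly. Their poses are not given: they have to be found in the camera images.
- stand: fixed stand of the tipping tray: dark base plate 200 x 170 x 10 mm (x, y, z) with two grey uprights 8 mm thick at y = -68 and +68 mm, up to 114 mm high. Origin at the centre of its underside, on the desk; x is the level direction in which the case slides (towards the green end stop), z up. The tray's pivot axis is level, along the stand's y, 100 mm above the origin
- tray (a joint): tilt of the aluminium tray in rad: 0 level (its rest stop), growing to at most 0.75 as the green end goes down and the red paddle's top swings towards the green end (the stand's +x). A spring returns it to level: 0.64 N m at level, 0.8 N m/rad more with tilt, i.e. about 6 to 10 N at the paddle. The case starts to slide at a tilt of between 0.2 and 0.55 rad that differs each time, as its friction is not known
- tray_mid (a point): centre of the tray's floor, on its upper surface, 8 mm above the pivot axis; turns with the tray: x along the tray to the green end stop, y across, z out of the floor. Inside, the tray is 280 x 96 mm with walls 26 mm high (6 mm thick); the inner face of the green end stop is at x = +140 mm, so that the case lies against it when its centre is at x = +80 mm. The green floor marking is this end of the tray
- paddle_face (a point): centre of the red paddle's pushing face, which looks to -x: push it towards +x. Plate 60 mm wide (y), 60 high (z), 8 thick (x) on a crank fixed to the tray, 135 mm to the -y side of the tray's middle line and 110 mm above the pivot; axes turn with the tray. The tray's side wall, 51 mm from the paddle's edge, rises up to 0.1 m at the end away from the green stop as it tilts
- case_center (a point): centre of the loose blue plastic instrument case with a white cross on its lid, 120 x 80 x 32 mm (x along the tray, y, z), about 0.25 kg. It starts lying on the tray's floor towards the end away from the green stop. Not to be touched by the robot
- bottle: bystander: clear upright bottle with white cap, 48 mm diameter, 140 mm high; origin at the centre of its underside
- stamp: bystander: upright white and blue hand stamp, 50 x 34 x 85 mm; origin at the centre of its underside
- jar: bystander: white lidded jar, 80 mm diameter, 90 mm high; origin at the centre of its underside
- notebook: bystander: flat black notebook, 150 x 105 x 14 mm; origin at the centre of its underside

How it is judged (in metres and radians):
On the way, in this order (a step that is already met when the one before it is completed fails the run):
1. the case slides through the middle of the tilted tray while the tray is held still (tilt changing by less than 0.06 rad/s) (x of case_center in the frame of tray_mid between -0.02 and 0.07 m and linear speed of case above 0.01 m/s and value of joint tray above 0.12 rad and velocity of joint tray between -0.06 and 0.06 rad/s), for 0.15 s.
2. the case lies at rest against the green end stop (within 10 mm) with the tray still held tilted (x of case_center in the frame of tray_mid above 0.07 m and linear speed of case below 0.02 m/s and value of joint tray above 0.12 rad), for 0.2 s.
At the end, for the whole second after the job is handed in: the tray is back level (under 0.03 rad) and the case lies flat and at rest on its floor at the green end, within 15 mm of the end stop (value of joint tray below 0.03 rad and x of case_center in the frame of tray_mid above 0.065 m and z of case_center in the frame of tray_mid between 0.01 and 0.022 m and y of case_center in the frame of tray_mid between -0.02 and 0.02 m and angle between case_center's own z axis and vertical below 0.06 rad and linear speed of case below 0.02 m/s); the robot touches nothing.
It fails at once if the robot touches the case (over 0.3 N) (contact force between any of the fingers, the arm and case above 0.3 N).
It fails at once if the case runs faster than 0.4 m/s (tray tilted well past the angle at which it starts to slide) (linear speed of case above 0.4 m/s).
It fails at once if the tray snaps back (tilt falling faster than 1.2 rad/s) (velocity of joint tray below -1.2 rad/s).
It fails at once if a bystander is moved by more than 25 mm (distance of any of bottle, stamp, jar, notebook from where it was at the start of the episode above 0.025 m).
It also fails if it takes over 72 s, if anything falls off the work surface, if the arm or the gripper's body presses on something with over 40 N, if the wrist force passes 120 N, or if a joint passes its speed limit or range.

## Working session

There is one attempt and no reset: what is moved stays moved. The work goes in short steps, Python scripts to look and compute and a shell command to move; the robot and the scene stay as the last step left them, time stands still between calls to the robot, and variables do not carry over. Pictures are saved under pics/ and viewed, about 8 in all and at most 12, crops included, and the job is handed in when it is done.

```bash
mkdir -p pics; cat > h.py <<'E'
import numpy as np, cv2
from rig import ctrl
def cap(n):
    im,d=ctrl.capture(n); return im,d,ctrl.camera_params(n)
def pts(uv,d,p):
    """pixels (N,2) + depth -> world mm"""
    k=np.array([0,0,0,0,0],float); k[0]=p["k1"]
    uv=np.asarray(uv,float).reshape(-1,1,2)
    r=cv2.undistortPoints(uv,np.array(p["mtx"],float),k).reshape(-1,2)
    c=np.c_[r,np.ones(len(r))]*np.asarray(d,float).reshape(-1,1)
    E=np.array(p["extrinsics"]); return (c-E[:3,3])@E[:3,:3]
def cloud(n):
    im,d,p=cap(n); v,u=np.mgrid[:480,:640]
    return im,d,p,pts(np.c_[u.ravel(),v.ravel()],d.ravel(),p).reshape(480,640,3)
E
python3 - <<'E'
from h import *
for n in("scene","top"):
    im,d,p=cap(n); cv2.imwrite(f"pics/{n}0.png",im[:,:,::-1]); np.savez(f"{n}0.npz",im=im,d=d)
    E=np.array(p["extrinsics"]); print(n,-E[:3,:3].T@E[:3,3],p["k1"],p["mtx"][0][0],(d>0).mean())
print(ctrl.get_obs(),ctrl.tips_ahead)
E
```

```text
scene [1335.37278471  161.23497325  996.51486622] 0.017210631824708778 560.5449758254468 0.9960123697916666
top [3.33148468e+02 2.93574683e-01 1.30171462e+03] -0.11501628766733445 494.01157449877286 0.995869140625
{'t': 0.1, 'joint_positions': array([ 1.11273455e+00,  3.79362158e-01,  1.73475160e+00,  2.03211300e-06,
        1.02850213e+00, -3.33049763e-02]), 'dq': array([-7.01153886e-04, -1.87425743e-03, -2.24355778e-03,  5.01808871e-04,
        8.82512362e-05, -4.56507622e-04]), 'tau': array([-5.50351779e-04, -7.65050769e+01, -4.35294235e+01,  6.51106727e-02,
        3.98242380e-02,  1.45768547e-05]), 'position': array([288.32113258, 637.47671001, 235.33514529]), 'ee_rot': array([ 2.62167087e-04,  8.40267751e-01,  5.42171416e-01, -4.39336904e-04]), 'contact_force': array([-0.64814361, -0.83798713, -0.67159726]), 'torque': array([-0.00533418, -0.00734652, -0.02594253]), 'gripper_width': 1.0006684363952987} 22.0
```

View pics/scene0.png

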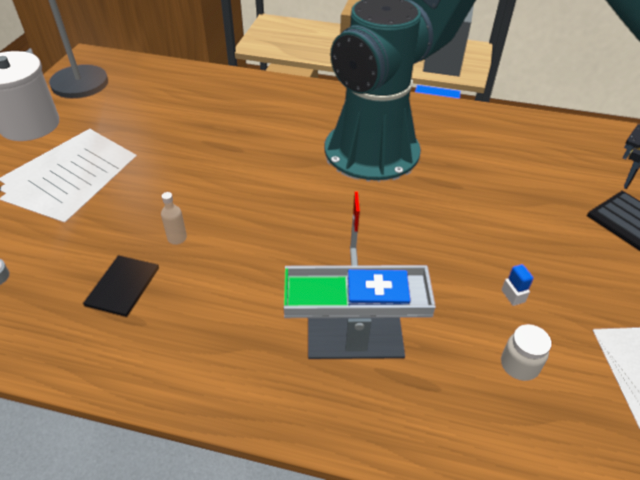

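View pics/top0.png

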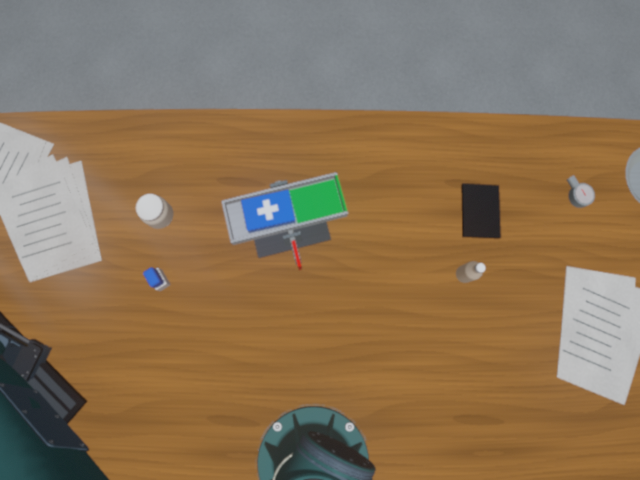

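The scene view shows the tray with the case at (380,287), green end at (315,290) and the red paddle at (357,212). In the top view the case is at (268,210), the green end at (320,200) and the paddle at (297,255). The push direction is roughly world -y, and the robot is on the paddle's side of the tray. Next I measure these.

```bash
cat >> h.py <<'E'
def masks(im):
    h=cv2.cvtColor(im,cv2.COLOR_RGB2HSV); H,S,V=cv2.split(h)
    return dict(red=((H<6)|(H>174))&(S>180)&(V>80), green=(H>50)&(H<75)&(S>150)&(V>60), blue=(H>100)&(H<120)&(S>170)&(V>100))
E
python3 - <<'E'
from h import *
np.set_printoptions(precision=1,suppress=True)
for n in("scene","top"):
    z=np.load(n+"0.npz"); im,d=z["im"],z["d"]; p=ctrl.camera_params(n)
    for c,m in masks(im).items():
        v,u=np.nonzero(m&(d>0)); P=pts(np.c_[u,v],d[v,u],p)
        ok=np.ones(len(P),bool)
        ok=(abs(P[:,1]-60)<260)&(P[:,0]>300)&(P[:,2]>20)
        P=P[ok]; print(n,c,len(P),"med",np.median(P,0),"lo",np.percentile(P,2,axis=0),"hi",np.percentile(P,98,axis=0))
        if len(P)>10:
            r=cv2.minAreaRect(P[:,:2].astype(np.float32)); print("   rect",np.round(r[0],1),np.round(r[1],1),round(r[2],1))
    # stand base plate & tray grey: z within
    v,u=np.mgrid[:480,:640]; P=pts(np.c_[u.ravel(),v.ravel()],d.ravel(),p)
    q=P[(abs(P[:,1]-60)<260)&(P[:,0]>450)&(P[:,0]<900)&(P[:,2]>122)&(P[:,2]<142)&(d.ravel()>0)]
    if n=="top":
        r=cv2.minAreaRect(q[:,:2].astype(np.float32)); print("rim",len(q),r,np.percentile(q[:,2],[5,50,95]))
E
```

```text
scene red 141 med [519.7  43.6 234.1] lo [473.9  33.4 187.2] hi [527.1  48.9 242.3]
   rect [499.8  39.8] [58.1  7.9] 14.5
scene green 1649 med [642.7  -8.8 108.8] lo [600.3 -66.6 105.2] hi [683.6  50.8 135. ]
   rect [647.8  -6.3] [ 90.1 121.9] 16.3
scene blue 1538 med [627.6 114.3 139.9] lo [577.3  57.  133.6] hi [665.8 172.4 143.5]
   rect [618.8 114. ] [ 83.6 117.9] 13.5
top red 54 med [486.2  37.2 239.4] lo [468.   30.6 217.6] hi [519.4  46.4 243.5]
   rect [494.8  38.9] [55.8  5.3] 14.7
top green 1518 med [650.9  -4.6 108.2] lo [606.  -64.  103.3] hi [696.2  54.  133.3]
   rect [650.4  -6. ] [ 86.6 120.6] 14.6
top blue 1076 med [615.7 110.5 139.4] lo [575.2  57.  135. ] hi [660.3 169.6 144.1]
   rect [617.9 113.3] [ 76.8 114.2] 13.1
rim 2433 ((585.775634765625, 63.52320861816406), (196.29266357421875, 290.9720153808594), 15.001646995544434) [126.3 136.6 141.4]
```

Stand frame: origin about (628, 73), x̂ = (0.255, -0.967) and ŷ = (0.967, 0.255). The case is at x ≈ -41 and y ≈ 0 in the tray. The plan is to shut the fingers, line the jaw axis up with stand x (a turn of +39°), and hold the tips at z ≈ 200 in front of the paddle, offset away from the tray.

```bash
python3 -m creep '0 0.016 -0.046 0 9.8; 0 0.016 -0.046 0 9.8; 0 0.016 -0.046 0 9.8; 0 0.016 -0.046 -0.001 9.7; 0 0.016 -0.046 -0.001 0; 0 0.016 -0.046 -0.001 0; 0 0.016 -0.046 -0.002 0; 0 0.016 -0.046 -0.002 0; 0 0.016 -0.046 -0.002 0; 0 0.016 -0.044 -0.002 0; 0 0.016 -0.04 -0.002 0; 0 0 0 0 0' 20
python3 - <<'E'
from h import *
im,d,p=cap("scene"); cv2.imwrite("pics/s1.png",cv2.resize(im[130:380,240:490,::-1],(600,600)))
o=ctrl.get_obs(); print(o["t"],o["position"],o["ee_rot"],o["contact_force"],o["gripper_width"])
E
```

```text
t: 1.6
position: [465.0, 137.8, 222.7]
ee_rot: [-0.0, 0.612, 0.791, -0.0]
contact_force: [0.2, -0.2, 0.4]
gripper_width: 0.006
1.65 [464.59195919 138.91460632 222.73386048] [-1.67758803e-04  6.11318971e-01  7.91384269e-01 -1.61004172e-04] [-0.14870855 -0.11763302 -0.61375976] 0.004122444452507745
```

View pics/s1.png

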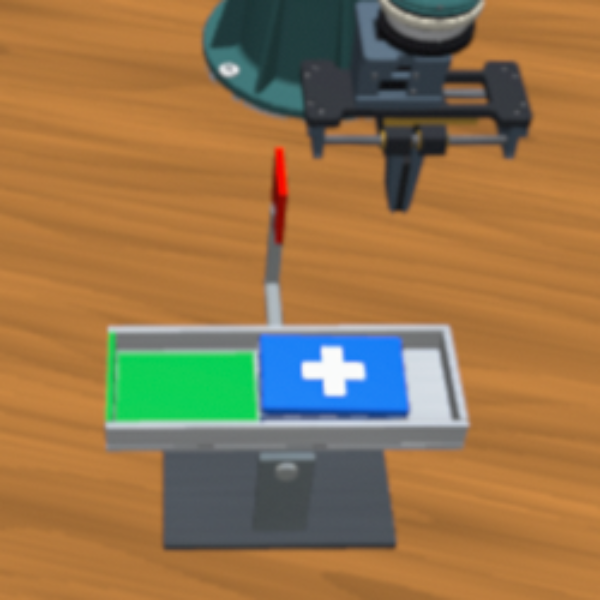

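The tool stands clear of the paddle, with the fingers shut and pointing at its -x face. In stand coordinates the tool is at x ≈ -105, y ≈ -141. I'll write a measuring helper and approach to near contact.

```bash
cat > meas.py <<'E'
from h import *
O=np.array([628.,73.]); X=np.array([.2554,-.9668]); Y=np.array([.9668,.2554])
def meas():
    im,d,p=cap("scene"); o=ctrl.get_obs(); m=masks(im); out={}
    def get(c):
        v,u=np.nonzero(m[c]&(d>0)); P=pts(np.c_[u,v],d[v,u],p)
        s=np.c_[(P[:,:2]-O)@X,(P[:,:2]-O)@Y,P[:,2]-100]
        return s[(abs(s[:,0])<190)&(abs(s[:,1])<60)]
    def line(s):
        k=np.ones(len(s),bool)
        for t in(12,6,4,3,3):
            c=np.polyfit(s[k,0],s[k,2],1); r=s[:,2]-np.polyval(c,s[:,0]); k=abs(r-np.median(r[k]))<t
        return s[k],c
    b,cb=line(get("blue")); th=-np.arctan(cb[0]); xt=b[:,0]*np.cos(th)-b[:,2]*np.sin(th)
    lo,hi=np.percentile(xt,[1,99])
    tx,ty=(o["position"][:2]-O)@X,(o["position"][:2]-O)@Y
    try: tg=-np.arctan(line(get("green"))[1][0])
    except Exception: tg=np.nan
    print(f"t {o['t']:.2f} tilt lid {th:.3f} floor {tg:.3f} case x {(lo+hi)/2:.1f} ({lo:.0f},{hi:.0f}) y {np.median(b[:,1]):.0f} n {len(b)} tool x {tx:.1f} y {ty:.1f} z {o['position'][2]:.1f} F.x {o['contact_force'][:2]@X:.1f} {o['contact_force'].round(1)}")
    return im
if __name__=="__main__": meas()
E
python3 meas.py
python3 -m creep '0 0.0051 -0.0193 0 0;0 0.0051 -0.0193 0 0;0 0.0051 -0.0193 0 0;0 0 0 0 0;0 0 0 0 0'; python3 meas.py
```

```text
t 1.70 tilt lid -0.003 floor -0.004 case x -41.4 (-99,16) y 8 n 1374 tool x -106.2 y -141.2 z 222.8 F.x -0.5 [0.2 0.6 0.5]
t: 2.33
position: [479.5, 82.8, 222.9]
ee_rot: [-0.0, 0.61, 0.792, -0.0]
contact_force: [0.5, -0.8, 0.8]
gripper_width: 0.005
t 2.38 tilt lid -0.002 floor -0.001 case x -41.4 (-99,16) y 7 n 1358 tool x -47.4 y -141.0 z 222.9 F.x 0.2 [ 0.2 -0.1 -0.5]
```

```bash
python3 -m creep '0 0.001 -0.0039 0 0;0 0.001 -0.0039 0 0;0 0.001 -0.0039 0 0;0 0.001 -0.0039 0 0;0 0.001 -0.0039 0 0;0 0.0005 -0.002 0 0;0 0.0005 -0.002 0 0;0 0.0005 -0.002 0 0;0 0.0005 -0.002 0 0;0 0.0005 -0.002 0 0;0 0 0 0 0'; python3 meas.py
python3 -m creep '0 0.0004 -0.0015 0 0;0 0.0004 -0.0015 0 0;0 0.0004 -0.0015 0 0;0 0.0004 -0.0015 0 0;0 0.0004 -0.0015 0 0;0 0 0 0 0'; python3 meas.py
```

```text
t: 3.75
position: [487.3, 52.6, 223.0]
ee_rot: [-0.0, 0.611, 0.792, 0.0]
contact_force: [-1.2, 4.5, 0.5]
gripper_width: 0.005
t 3.80 tilt lid 0.010 floor 0.008 case x -41.6 (-99,16) y 7 n 1370 tool x -16.3 y -141.3 z 222.9 F.x -5.3 [-1.4  5.1  0.9]
t: 4.55
position: [489.2, 45.2, 222.9]
ee_rot: [-0.0, 0.61, 0.792, 0.0]
contact_force: [-0.6, 6.4, -0.0]
gripper_width: 0.002
t 4.60 tilt lid 0.062 floor 0.063 case x -41.8 (-99,15) y 8 n 1360 tool x -8.5 y -141.2 z 222.9 F.x -6.4 [-0.4  6.5  1. ]
```

```bash
python3 -m creep '0 0.0003 -0.001 0 0;0 0.0003 -0.001 0 0;0 0.0003 -0.001 0 0;0 0.0003 -0.001 0 0;0 0.0002 -0.001 0 0;0 0.0003 -0.001 0 0;0 0.0002 -0.001 0 0;0 0.0003 -0.001 0 0;0 0.0002 -0.001 0 0;0 0.0003 -0.001 0 0;0 0 0 0 0'; python3 meas.py
```

```text
t: 5.98
position: [491.6, 35.4, 222.6]
ee_rot: [-0.001, 0.611, 0.792, 0.0]
contact_force: [-1.0, 8.8, -2.0]
gripper_width: 0.003
t 6.03 tilt lid 0.153 floor 0.150 case x -41.9 (-100,16) y 7 n 1379 tool x 1.5 y -141.5 z 222.6 F.x -8.7 [-0.2  9.  -2.8]
```

```bash
python3 -m creep '0 0.0003 -0.001 0 0;0 0.0002 -0.001 0 0;0 0.0003 -0.001 0 0;0 0 0 0 0;0 0 0 0 0'; python3 meas.py
```

```text
t: 6.65
position: [492.3, 32.5, 222.5]
ee_rot: [-0.001, 0.611, 0.792, 0.0]
contact_force: [-1.7, 8.3, -1.7]
gripper_width: 0.005
t 6.70 tilt lid 0.179 floor 0.178 case x -41.9 (-99,16) y 7 n 1359 tool x 4.5 y -141.6 z 222.5 F.x -8.8 [-1.8  8.6 -1.4]
```

```bash
python3 -m creep '0 0.0001 -0.0005 0 0;0 0.0002 -0.0005 0 0;0 0.0001 -0.0005 0 0;0 0.0001 -0.0005 0 0;0 0 0 0 0;0 0 0 0 0;0 0 0 0 0' | grep -c t; python3 meas.py
```

```text
5
t 7.62 tilt lid 0.198 floor 0.198 case x -41.7 (-99,16) y 7 n 1379 tool x 6.6 y -141.7 z 222.5 F.x -7.8 [-2.   7.5 -2.4]
```

```bash
python3 -m creep '0 0.0001 -0.0005 0 0;0 0.0002 -0.0005 0 0;0 0.0001 -0.0005 0 0;0 0 0 0 0;0 0 0 0 0;0 0 0 0 0' | grep -c t; python3 meas.py
```

```text
5
t 8.43 tilt lid 0.214 floor 0.210 case x -41.9 (-99,16) y 7 n 1379 tool x 8.1 y -141.7 z 222.5 F.x -9.1 [-2.2  8.8 -2.8]
```

```bash
python3 -m creep '0 0.0001 -0.0005 0 0;0 0.0002 -0.0005 0 0;0 0.0001 -0.0005 0 0;0 0 0 0 0;0 0 0 0 0;0 0 0 0 0' | grep -c t; python3 meas.py
```

```text
5
t 9.22 tilt lid 0.226 floor 0.224 case x -42.2 (-100,15) y 7 n 1370 tool x 9.6 y -141.7 z 222.5 F.x -8.3 [-2.1  8.  -2.9]
```

```bash
python3 -m creep '0 0.0001 -0.0005 0 0;0 0.0002 -0.0005 0 0;0 0.0001 -0.0005 0 0;0 0 0 0 0;0 0 0 0 0;0 0 0 0 0' | grep -c t; python3 meas.py
```

```text
5
t 10.03 tilt lid 0.242 floor 0.239 case x -42.4 (-100,15) y 7 n 1367 tool x 11.2 y -141.7 z 222.5 F.x -7.8 [-2.4  7.4 -1.5]
```

```bash
python3 -m creep '0 0.0001 -0.0005 0 0;0 0.0002 -0.0005 0 0;0 0.0001 -0.0005 0 0;0 0 0 0 0;0 0 0 0 0;0 0 0 0 0' | grep -c t; python3 meas.py
```

```text
5
t 10.82 tilt lid 0.253 floor 0.255 case x -42.4 (-100,15) y 6 n 1372 tool x 12.7 y -141.7 z 222.5 F.x -9.7 [-2.7  9.3 -1.4]
```

```bash
python3 -m creep '0 0.0001 -0.0005 0 0;0 0.0002 -0.0005 0 0;0 0.0001 -0.0005 0 0;0 0 0 0 0;0 0 0 0 0;0 0 0 0 0' | grep -c t; python3 meas.py
```

```text
5
t 11.62 tilt lid 0.266 floor 0.268 case x -42.4 (-100,16) y 7 n 1374 tool x 14.3 y -141.7 z 222.5 F.x -9.0 [-2.6  8.6 -1.9]
```

```bash
python3 -m creep '0 0.0001 -0.0005 0 0;0 0.0002 -0.0005 0 0;0 0.0001 -0.0005 0 0;0 0.0001 -0.0005 0 0;0 0 0 0 0;0 0 0 0 0;0 0 0 0 0' | grep -c t; python3 meas.py
```

```text
5
t 12.55 tilt lid 0.285 floor 0.284 case x -42.7 (-100,15) y 7 n 1375 tool x 16.3 y -141.7 z 222.5 F.x -10.0 [-2.6  9.6 -1. ]
```

```bash
python3 -m creep '0 0.0001 -0.0005 0 0;0 0.0002 -0.0005 0 0;0 0.0001 -0.0005 0 0;0 0.0001 -0.0005 0 0;0 0 0 0 0;0 0 0 0 0;0 0 0 0 0' | grep -c t; python3 meas.py
```

```text
5
t 13.47 tilt lid 0.301 floor 0.308 case x -14.1 (-72,43) y 8 n 1328 tool x 18.4 y -141.8 z 222.5 F.x -9.5 [-2.5  9.2 -1.9]
```

The case is sliding, so I hold the tray here.

```bash
python3 meas.py; python3 meas.py
```

```text
t 13.53 tilt lid 0.304 floor 0.305 case x -9.9 (-67,47) y 8 n 1330 tool x 18.4 y -141.8 z 222.5 F.x -9.5 [-2.7  9.1 -1.8]
t 13.57 tilt lid 0.302 floor 0.307 case x -3.9 (-62,54) y 8 n 1320 tool x 18.4 y -141.7 z 222.5 F.x -8.3 [-2.3  8.  -2. ]
```

```bash
python3 -m creep '0 0 0 0 0;0 0 0 0 0;0 0 0 0 0' | grep -c t; python3 meas.py; python3 -m creep '0 0 0 0 0;0 0 0 0 0;0 0 0 0 0;0 0 0 0 0;0 0 0 0 0;0 0 0 0 0' | grep -c t; python3 meas.py; python3 -m creep '0 0 0 0 0;0 0 0 0 0;0 0 0 0 0;0 0 0 0 0;0 0 0 0 0;0 0 0 0 0' | grep -c t; python3 - <<'E'
from meas import *
im=meas(); cv2.imwrite("pics/s2.png",cv2.resize(im[130:380,240:490,::-1],(600,600)))
E
```

```text
5
t 14.00 tilt lid 0.302 floor -1.011 case x 57.9 (1,115) y 9 n 1238 tool x 18.6 y -141.7 z 222.5 F.x -7.2 [-2.6  6.7 -1. ]
5
t 14.80 tilt lid 0.306 floor 0.184 case x 77.6 (20,136) y 6 n 1292 tool x 18.6 y -141.7 z 222.6 F.x -6.7 [-2.7  6.2 -1.1]
5
t 15.60 tilt lid 0.306 floor 0.127 case x 77.5 (20,135) y 6 n 1283 tool x 18.6 y -141.7 z 222.6 F.x -5.9 [-2.1  5.6 -1.1]
```

View pics/s2.png

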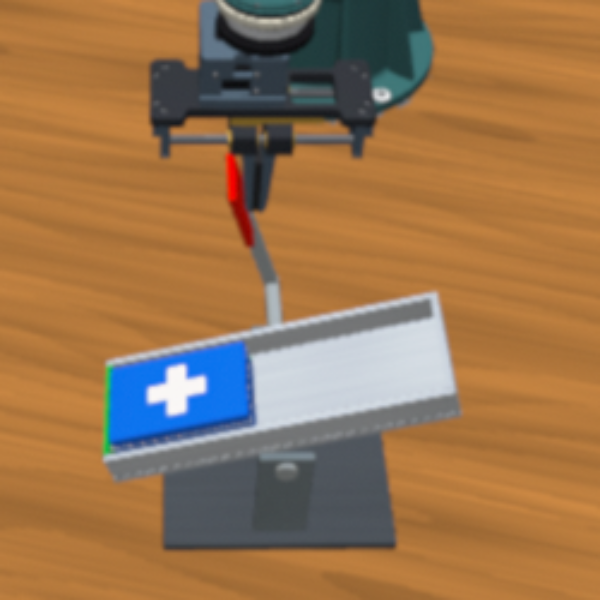

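The case (lid centred at (178,390)) lies at rest against the green stop, with the tray still held at about 0.30 rad. Now I ease back, following the tray down.

```bash
python3 -m creep '0 -0.0002 0.001 0 0;0 -0.0003 0.001 0 0;0 -0.0003 0.0013 0 0;0 -0.0004 0.0015 0 0;0 -0.0004 0.0015 0 0;0 -0.0004 0.0015 0 0;0 -0.0004 0.0015 0 0;0 -0.0004 0.0015 0 0;0 -0.0004 0.0015 0 0;0 -0.0004 0.0015 0 0;0 -0.0004 0.0015 0 0;0 0 0 0 0' | grep -c t; python3 meas.py; python3 -m creep '0 -0.0004 0.0015 0 0;0 -0.0004 0.0015 0 0;0 -0.0004 0.0015 0 0;0 -0.0003 0.001 0 0;0 -0.0003 0.001 0 0;0 -0.0003 0.001 0 0;0 -0.0002 0.001 0 0;0 -0.0003 0.001 0 0;0 -0.0003 0.001 0 0;0 -0.0002 0.001 0 0;0 -0.0003 0.001 0 0;0 0 0 0 0' | grep -c t; python3 meas.py
```

```text
5
t 17.15 tilt lid 0.166 floor -0.152 case x 78.1 (20,136) y 6 n 1333 tool x 3.3 y -141.2 z 222.9 F.x -4.1 [-0.9  4.   3.2]
5
t 18.70 tilt lid 0.057 floor -0.154 case x 78.7 (21,136) y 5 n 1366 tool x -9.6 y -141.3 z 222.9 F.x -3.0 [-1.3  2.8  2.4]
```

```bash
python3 -m creep '0 -0.0002 0.0007 0 0;0 -0.0002 0.0007 0 0;0 -0.0002 0.0007 0 0;0 -0.0002 0.0007 0 0;0 -0.0002 0.0007 0 0;0 -0.0002 0.0007 0 0;0 -0.0002 0.0007 0 0;0 -0.0002 0.0007 0 0;0 -0.0002 0.0007 0 0;0 -0.0002 0.0007 0 0;0 -0.0002 0.0007 0 0;0 0 0 0 0' | grep -c t; python3 meas.py
```

```text
5
t 20.25 tilt lid -0.003 floor 0.539 case x 78.9 (21,136) y 5 n 1369 tool x -17.6 y -141.6 z 222.9 F.x -3.0 [-0.4  3.   0.2]
```

Tray level. Now I take the robot clear, straight back along -x of the stand.

```bash
python3 -m creep '0 -0.0003 0.001 0 0;0 -0.0003 0.001 0 0;0 -0.0003 0.001 0 0;0 -0.0005 0.002 0 0;0 -0.001 0.004 0 0;0 -0.0025 0.0097 0 0;0 -0.005 0.02 0 0;0 -0.0075 0.03 0 0;0 -0.0075 0.03 0 0;0 -0.0075 0.03 0 0;0 -0.005 0.02 0 0;0 0 0 0 0'; python3 -m creep '0 0 0 0 0;0 0 0 0 0;0 0 0 0 0;0 0 0 0 0' | grep -c t; python3 - <<'E'
from meas import *
im=meas(); cv2.imwrite("pics/s3.png",im[:,:,::-1])
E
```

```text
t: 21.75
position: [448.8, 203.8, 222.9]
ee_rot: [-0.0, 0.61, 0.793, -0.0]
contact_force: [0.4, -0.2, 0.4]
gripper_width: 0.003
5
t 22.30 tilt lid -0.001 floor 0.188 case x 78.9 (21,136) y 6 n 1366 tool x -170.7 y -139.6 z 223.0 F.x 0.3 [-0.  -0.3 -0.1]
```

View pics/s3.png

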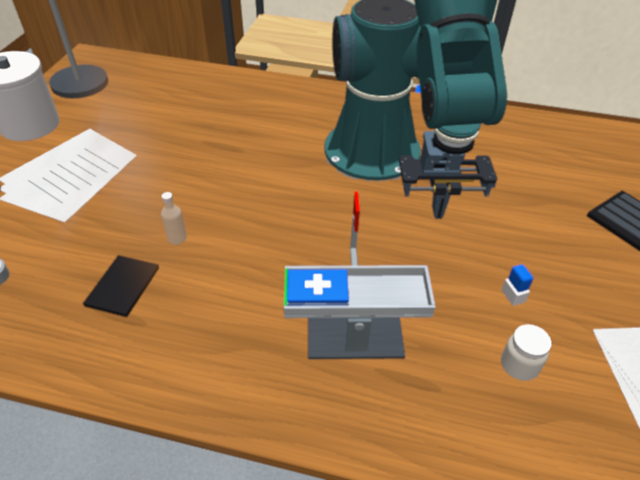

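The tray is level, with the case at (317,286) against the green stop. The gripper is clear at (440,200), and the bystanders are where they started.

```bash
python3 -c "
from rig import ctrl
print(ctrl.job_done())"
```

```text
the job is handed in; nothing more can be done
None
```

The job is done and handed in. The case lies against the green end stop, the tray is back level, and the robot is clear and touched only the paddle.

- **Tilt and slide:** I tilted the tray in small steps with the shut fingertips on the paddle. The case began to slide at about 0.30 rad. I held the tray there, and the case glided at roughly 0.1–0.2 m/s and came to rest against the stop.
- **Return:** I followed the tray down at about 0.1 rad/s or less, then backed the robot off.
- **Last checks at t ≈ 22 s:**
  - Tray tilt was about 0.00 rad.
  - Case x was about 79 mm, where 80 mm is full contact with the stop.
  - Force on the tool was about zero, with the tool about 150 mm clear of the paddle.
  - The bystanders look unmoved in the picture; I did not measure their positions.
- **Disagreements:**
  - The tilt measured from the green floor was meaningless once the case covered the marking, so I used the tilt from the case lid.
  - The case's y read 5–9 mm throughout. I put this down to the mask also catching the side of the case, because the first fit gave y ≈ 0.

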